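# Crank a bench clamp tight and take the crank off

### The job

Fit the loose crank fully down onto the square spindle of the bench clamp and turn it clockwise (seen from above) until the steel tube is held firmly between the jaws, without forcing it. Then lift the crank off and stand it on the bench, socket down and clear of the clamp, leaving the tube clamped and the other things where they are.

Things in the scene. Friction and masses are not known exactly. Their poses are not given: they have to be found in the camera images.
- spindle_foot (a point): Foot of the clamp's upright square steel spindle, on its axis, level with the top of the round collar (36 mm across, top 72 mm above the bench) on which the seated crank's hub rests. z is up; x and y are square to the spindle's flats and turn with it. The spindle is 14 mm square and stands 24 mm above the collar; its last 5 mm taper to 9 mm square.
- clamp: The fixed bench clamp; origin on the bench under the spindle's axis, x towards the jaws, z up. Base plate 240 x 130 mm, from x = -45 to +195 mm. The spindle stands on a grey housing 64 mm square, its top 66 mm above the bench; jaws and tube are at most 52 mm high. Side friction of the crank on the spindle adds up to 2 N at the handle; read at standstill the force is 1 to 2 N lower.
- spindle (a joint): Spindle angle, rad; grows clockwise from above, closing the jaw by 6 mm per rad; starts at 0 to 0.8. The tube is pinched after some 0.8 to 3.1 rad, different each time and found by resistance. Free, it needs 0.3 N m (3.5 N at the crank's handle); then torque rises 1.8 N m per rad. Firm: 0.5 to 0.8 N m (6 to 9.5 N at the handle). Over 1 N m (12 N) is forcing. Self-locking: stays where left.
- jaw: Moving steel jaw, 24 x 90 x 40 mm high, between spindle and tube; origin at the foot of its pressing face, x points towards the tube and the back jaw. Its face is spring-backed (50 N per mm, 4 mm of play). Firm is 30 to 80 N on the tube, over 120 N is too much; let go above 50 N, it eases back to about 50 N.
- tube: Square steel tube to be clamped, 40 x 150 x 40 mm high, 0.45 kg, lying loose across the clamp's bed between the moving jaw and a back jaw; origin at the centre of its underside, y along its length, z up.
- crank_boss (a point): Centre (half-way up) of the crank's square gripping boss, 24 x 24 x 44 mm high, on the socket's axis. x points along the arm to the handle, z up. It stands on a hub 30 mm square, 36 mm high; the hub's underside, 58 mm below this point, has the socket. The arm (22 mm wide, 10 mm thick, top 22 mm below this point) reaches 97 mm out from the axis. Loose, steel, 0.4 kg.
- crank_mouth (a point): Centre of the crank's socket mouth, at the hub's underside; axes as the boss. Socket 16 mm square (1 mm clearance each side of the spindle), 26 mm deep, sides along and across the arm: it fits in four positions a quarter turn apart. Fully down, this point is at the spindle's foot. The crank starts standing on the bench on its hub and a foot under the handle.
- crank_handle (a point): Centre of the crank's upright black handle, a freely spinning sleeve 20 mm across, 46 mm high (23 mm below to 23 mm above this point), 85 mm from the socket's axis, 3 mm higher than the boss's centre. The foot below it, 18 mm across, is level with the hub's underside.
- tin: Bystander: open aluminium tin, 72 mm across, 75 mm high; origin at the centre of its underside.
- brush: Bystander: hand brush lying on the bench, about 200 mm long; origin under its middle.
- offcut: Bystander: short offcut of square tube, 30 x 80 x 30 mm; origin at the centre of its underside.
There are look-alikes about, which are no part of the job. Of the things that look like the part that bears crank_boss, the larger one is meant. Leave any green look-alike of the tube alone.

How it is judged:
By the outcome, as a careful person would: the job done as asked, in the order asked, and still so for the second after the job is handed in, with the robot touching nothing.
It also fails if it takes over 72 s, if anything falls off the work surface, if the arm or the gripper's body presses on something with over 40 N, if the wrist force passes 120 N, or if a joint passes its speed limit or range.

### The arm

A 7-joint arm with a two-finger parallel gripper is mounted at the origin on the work surface. World frame = base frame: x ahead of the robot, y to its left, z up, the work surface at z = 0. Lengths are in m, angles in rad, forces in N, time in s.
With the tool pointing down it reaches from about 0.4 to 0.875 m from the base axis. Payload 19.3 kg.
Tool frame: the origin (TCP) lies at the very end of the fingers, on their centre line; the grasp point (between the pads) lies 19 mm behind it; z points along the fingers, y is the direction in which the jaws open and shut (so a half turn about z gives the same grasp; the last joint's range is limited). The gripper opens to 85 mm and grips with 20 to 120 N. Pads are 22 mm wide; open, the fingers measure 114 mm over their backs; the gripper's body (76 mm by 85 mm) begins 54 mm behind the grasp point. The pads swing forward as they close: fully open they stand 13 mm farther back than shut.
Start: joints at [-1.322, 0.521, -0.036, 1.599, 0.021, 1.021, -0.113], TCP at [0.196, 0.593, 0.231] pointing down, gripper open.
Joint ranges: [-2.91, 2.91], [-0.3, 2.13], [-1.5, 1.42], [0.17, 2.43], [-1.26, 4.41], [0.16, 1.93], [-2.52, 2.52]. Speed limits (rad/s): [1.89, 1.89, 2.39, 2.39, 3.01, 3.01, 3.01].

### API

Orientations are given as [roll, pitch, yaw] about the fixed x, y, z axes, in that order (R = Rz(yaw) Ry(pitch) Rx(roll)).
In Python, from workcell import bot, vision, job_done gives the robot as it stands.
- The arm moves only by the tool arm_command, never from a script. Its arguments are lists of equal length, an entry for each row: "gripper": the finger opening in cm, from 0 to 8.54; "slide": the shift along the tool's x, y, z in cm, a list of three; "turn": the turn, a rotation vector about the tool's x, y, z in degrees, a list of three. A call has 1 to 5 rows; each row is the pose to reach, as a shift and turn from the pose commanded when the call began, along the tool's axes at that moment; what a row does not reach only later rows make up. A row lasts 1/8 s, in which the tool goes at most 62.5 mm and 10.7 degrees, less where a joint would pass 70% of its speed; a pose out of reach is approached as far as the arm can. A call with a gripper value outside its range is refused whole. The fingers move at their own pace and stop on an object; "force" is the grip in N (left out, the last holds). Time passes only in rows, so rows that repeat a pose let the fingers close. It gives the time, the measured TCP pose, the force and the opening at its end, in the units of the state.
- bot.observe(): the state, without advancing time (a new reading comes with each control period).
- vision.grab_frame(name): name is "side" or "top"; returns the picture (384x512x3 uint8, blue, green, red); there is no depth.
- vision.camera_model(name): a dict with "mtx" (3x3 intrinsics, pixels), "T" (4x4, takes a point from camera to world coordinates). Camera axes: x right, y down, z forward; pixel columns grow to the right and rows downward; lengths in m; the calibration is good to about 2 mm. A picture is of the moment at which its call begins. camera_model takes no time and is no camera call.
- job_done(): hands the job in, once; it reports no verdict.
The state is a dict: "clock": time; "qpos": joint angles; "qd": joint speeds; "joint_efforts": joint torques, N m; "position": TCP position; "tool_rot": TCP orientation; "force": force on the tool from outside, world axes, zero at the start; "moment": the same for the moment, N m; "grip_width": finger opening in m.
Only numpy, scipy, OpenCV 4.12 (cv2) and the standard library are available. Lean on these libraries where they do the work, as an engineer would, in place of code of your own. Each camera call takes 0.05 s, during which the arm holds its last target. There are 200 camera calls.

## Working session

There is one attempt and no reset: what is moved stays moved. The work goes in short steps, Python scripts to look and compute and a tool call to move; the robot and the scene stay as the last step left them, time stands still between calls to the robot, and variables do not carry over. Pictures are saved under pics/ and viewed, about 8 in all and at most 12, crops included, and the job is handed in when it is done.

Besides the shell and the picture viewer there is one more tool, called by a JSON object that holds its "op" and its "data", one argument or row to a line. arm_command: Moves the arm, as the interface text tells. Its arguments: {"type":"object","properties":{"gripper":{"type":"array","items":{"type":"number"}},"slide":{"type":"array","items":{"type":"array","items":{"type":"number"}}},"turn":{"type":"array","items":{"type":"array","items":{"type":"number"}}},"force":{"type":"number"}},"required":["gripper","slide","turn"]}

```bash
ls; mkdir -p pics
cat > h.py <<'E'
import numpy as np, cv2
from workcell import bot, vision
from scipy.spatial.transform import Rotation as R
def cam(n):
    m=vision.camera_model(n); return np.array(m["mtx"]),np.array(m["T"])
def ray(n,u,v):
    K,T=cam(n); d=T[:3,:3]@np.linalg.solve(K,[u,v,1.]); return T[:3,3],d
def on(n,u,v,z):
    o,d=ray(n,u,v); return o+d*(z-o[2])/d[2]
def proj(n,p):
    K,T=cam(n); c=T[:3,:3].T@(np.array(p)-T[:3,3]); q=K@c; return q[:2]/q[2]
E
python3 - <<'E'
from h import *
for n in("side","top"):
    f=vision.grab_frame(n); cv2.imwrite(f"pics/{n}0.png",f)
    K,T=cam(n); print(n,K.round(1).tolist(),T.round(3).tolist())
s=bot.observe(); print(s)
a=cv2.imread("pics/side0.png");b=cv2.imread("pics/top0.png")
E
```

```text
pics
side [[446.6, 0.0, 261.4], [0.0, 446.6, 196.3], [0.0, 0.0, 1.0]] [[0.907, -0.21, 0.365, 0.072], [-0.421, -0.454, 0.786, -1.145], [0.001, -0.866, -0.5, 0.813], [0.0, 0.0, 0.0, 1.0]]
top [[352.9, 0.0, 257.4], [0.0, 352.9, 188.6], [0.0, 0.0, 1.0]] [[-0.011, -0.992, 0.126, 0.436], [-1.0, 0.013, 0.013, -0.02], [-0.015, -0.126, -0.992, 1.24], [0.0, 0.0, 0.0, 1.0]]
{'clock': 0.1, 'qpos': array([-1.32220869,  0.52195955, -0.0363205 ,  1.59995866,  0.02121269,
        1.02105002, -0.11282051]), 'qd': array([ 0.00018427, -0.00044117, -0.00011605, -0.00109131,  0.00035642,
       -0.00131278, -0.00091414]), 'joint_efforts': array([ 3.69807167e-03, -9.28481627e+01,  1.98387288e+00, -3.70538092e+01,
        1.80929422e-02,  5.27275624e-03,  7.26950225e-05]), 'position': array([0.19583142, 0.59321999, 0.2307774 ]), 'tool_rot': array([-3.14060576e+00,  8.17562931e-05,  2.82277433e+00]), 'force': array([-0.89457786,  0.90421704, -0.0638654 ]), 'moment': array([0.02757176, 0.0450266 , 0.01885393]), 'grip_width': 0.08571470162336484}
```

View pics/top0.png

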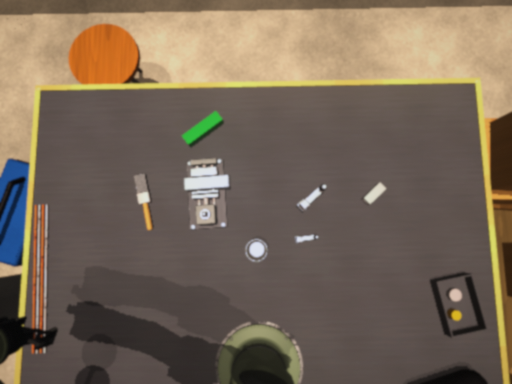

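View pics/side0.png

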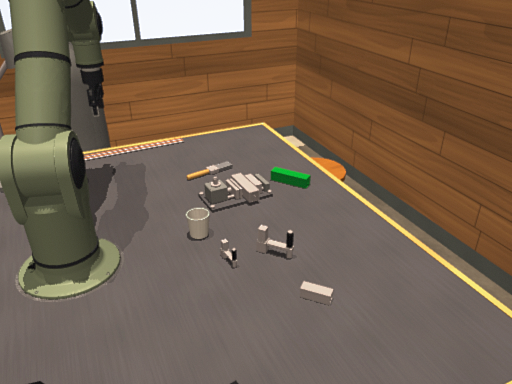

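The top view shows the clamp spindle at about (205,214), the tin at (256,250), the brush at (145,200), the offcut at (375,192) and the green look-alike at (202,127). There are two cranks: a large one with its boss near (304,204) and handle near (323,187), and a small one near (307,239). The larger one is meant, and I'll confirm it in an enlarged crop.

Run:
```python
from h import *
b=cv2.imread("pics/top0.png");a=cv2.imread("pics/side0.png")
z=lambda i,x,y,w,h,k:cv2.resize(i[y:y+h,x:x+w],None,fx=k,fy=k,interpolation=cv2.INTER_CUBIC)
t1=z(b,290,178,45,34,8); t2=z(b,180,152,55,80,7)[:, :]
s1=z(a,195,165,110,100,3.5)
can=np.zeros((600,800,3),np.uint8)
can[:272,:360]=t1; can[:560,400:785]=t2; can[272:272+min(328,350),:385]=s1[:328]
cv2.imwrite("pics/crop1.png",can)
```

```text
(no output)
```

View pics/crop1.png

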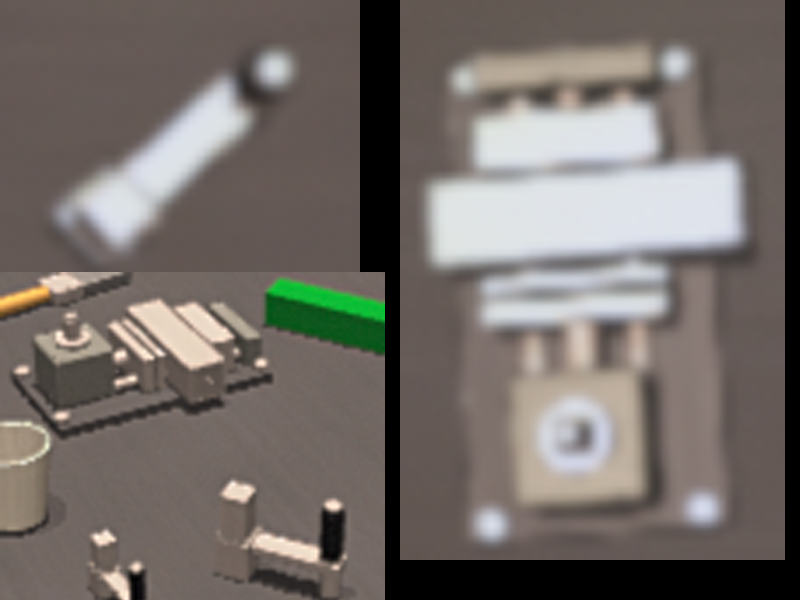

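The crop confirms it: the large crank (boss top at about side (263,227), handle at side (290,232)) is roughly 1.7 times the small one, which sits at side (229,248). I'll measure it in both views, along with the spindle.

Run:
```python
from h import *
T=cv2.imread("pics/top0.png");S=cv2.imread("pics/side0.png")
# first estimates
for nm,u,v,z in [("boss?",301.5,205,.08),("handle",324.4,186.5,.084),("collar",205,214.3,.072),("tin",256.5,250,.075),("small",307,239,.03),("offcut",375,193,.03)]:
    print(nm,on("top",u,v,z).round(3))
for nm,u,v,z in [("boss",263,227.3,.08),("handle",289.9,231.6,.084),("collar",215.7,184.2,.072)]:
    print("side",nm,on("side",u,v,z).round(3))
z=lambda i,x,y,w,h,k:cv2.resize(i[y:y+h,x:x+w],None,fx=k,fy=k,interpolation=cv2.INTER_LANCZOS4)
can=np.zeros((600,800,3),np.uint8)
can[:300,:400]=z(T,292,180,40,30,10)     # crank top
can[:300,400:700]=z(T,195,204,20,20,15)  # spindle top
can[300:600,:400]=z(S,252,222,50,37.5.__int__(),8)[:300,:400]
can[300:600,400:700]=z(S,205,172,20,20,15)
cv2.imwrite("pics/crop2.png",can)
```

```text
boss? [ 0.527 -0.149  0.08 ]
handle [ 0.587 -0.225  0.084]
collar [0.501 0.17  0.072]
tin [0.382 0.001 0.075]
small [ 0.415 -0.17   0.03 ]
offcut [ 0.569 -0.407  0.03 ]
side boss [ 0.534 -0.16   0.08 ]
side handle [ 0.593 -0.218  0.084]
side collar [0.503 0.163 0.072]Traceback (most recent call last):
  File "<stdin>", line 12, in <module>
ValueError: could not broadcast input array from shape (296,400,3) into shape (300,400,3)
```

Run:
```python
from h import *
T=cv2.imread("pics/top0.png");S=cv2.imread("pics/side0.png")
z=lambda i,x,y,w,h,k:cv2.resize(i[y:y+h,x:x+w],None,fx=k,fy=k,interpolation=cv2.INTER_CUBIC)
can=np.zeros((600,800,3),np.uint8)
can[:300,:400]=z(T,292,180,40,30,10)
can[:300,400:700]=z(T,195,204,20,20,15)
can[300:600,:400]=z(S,252,222,50,38,8)[:300,:400]
can[300:600,400:700]=z(S,205,172,20,20,15)
cv2.imwrite("pics/crop2.png",can)
```

```text
(no output)
```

View pics/crop2.png

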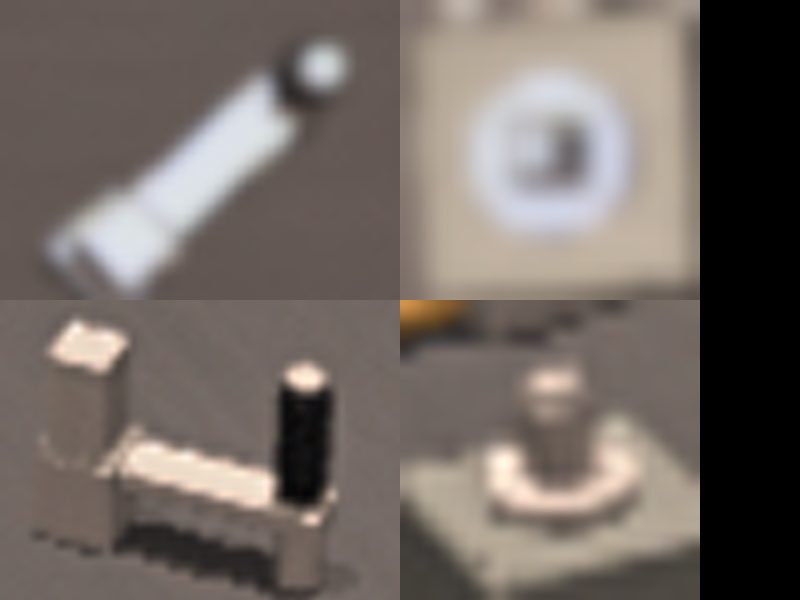

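The enlarged crops show the boss top centred at side (262.6,227.3) and top (304.2,203.8). The handle cap is at side (289.9,230.9) and top (323.9,186.2), and the collar centre is at top (204.5,213.7). The spindle looks nearly square to the clamp.

Run:
```python
from h import *
T=cv2.imread("pics/top0.png");S=cv2.imread("pics/side0.png")
def tri(ps,pt):
    A=np.zeros((3,3));b=np.zeros(3);L=[]
    for n,p in(("side",ps),("top",pt)):
        o,d=ray(n,*p);d/=np.linalg.norm(d);P=np.eye(3)-np.outer(d,d);A+=P;b+=P@o;L.append((P,o))
    x=np.linalg.solve(A,b);return x.round(4),[round(1e3*np.linalg.norm(P@(x-o)),1) for P,o in L]
print("boss top",tri((262.6,227.3),(304.2,203.8)),on("top",304.2,203.8,.08).round(4),on("side",262.6,227.3,.08).round(4))
print("handle top",tri((289.9,230.9),(323.9,186.2)),on("top",323.9,186.2,.084).round(4),on("side",289.9,230.9,.084).round(4))
for c in (("side",215.3,183.0),("top",204.5,213.7)): print("collar",on(*c,.072).round(4))
# collar by mask in top
m=(T[204:224,195:215].min(2)>165).astype(np.uint8)
n,l,st,ce=cv2.connectedComponentsWithStats(m);print(st.tolist(),(ce+[195,204]).round(2).tolist())
cs,_=cv2.findContours(m,0,2)
for c in cs:
  if len(c)>8: print(cv2.fitEllipse(c))
print(T[208:220,199:211].mean(2).astype(int)); print(S[174:190,208:224].mean(2).astype(int))
# clamp yaw from tube (bright, z=.04..)
m=(T[165:200,175:240].min(2)>150).astype(np.uint8)
for c in cv2.findContours(m,0,2)[0]:
  if cv2.contourArea(c)>150:
    bx=cv2.boxPoints(cv2.minAreaRect(c))+[175,165]; w=np.array([on("top",*p,.05)[:2] for p in bx]);print(w.round(3).tolist(), [(np.degrees(np.arctan2(*(w[i+1]-w[i])[::-1]))).round(1) for i in range(2)])
```

```text
boss top (array([ 0.5323, -0.1583,  0.0793]), [np.float64(1.5), np.float64(1.5)]) [ 0.5309 -0.1577  0.08  ] [ 0.5333 -0.1596  0.08  ]
handle top (array([ 0.5882, -0.223 ,  0.0906]), [np.float64(1.3), np.float64(1.3)]) [ 0.5879 -0.2236  0.084 ] [ 0.5943 -0.2148  0.084 ]
collar [0.5052 0.1716 0.072 ]
collar [0.5027 0.172  0.072 ]
[[0, 0, 20, 20, 290], [4, 0, 1, 1, 1], [4, 4, 12, 13, 109]] [[204.63, 213.42], [199.0, 204.0], [204.2, 213.79]]
((9.290567398071289, 9.87369155883789), (11.71500301361084, 12.114823341369629), 24.074825286865234)
[[168 170 172 177 185 189 190 186 180 176 175 175]
 [170 174 181 192 206 213 214 207 196 185 177 175]
 [174 184 196 206 214 218 217 215 211 200 181 173]
 [181 196 206 205 202 200 192 192 203 207 189 174]
 [188 206 209 196 191 182 155 145 176 206 199 174]
 [191 212 212 200 201 187 141 114 158 205 204 175]
 [191 213 213 199 196 181 134 107 155 204 204 172]
 [190 210 210 187 169 153 125 118 163 205 202 171]
 [186 204 210 194 174 164 159 163 186 206 195 170]
 [179 193 208 212 208 206 206 207 209 204 185 171]
 [175 182 197 210 214 214 213 212 209 196 179 1
[... 635 characters left out ...]
92 223 194 165 152 115]
 [165 160 158 228 218 139  91  91  97 125 177 220 205 165 162 152]
 [166 161 159 215 225 215 145 133 140 184 213 202 153 159 163 162]
 [166 164 154 137 189 212 210 210 206 201 159 121 117 157 160 161]
 [165 166 153 106 114 114 113 106 107 108 106 107 156 164 165 163]
 [151 166 166 159 157 145 127 100 108 129 159 164 166 166 164 160]
 [116 154 159 165 165 163 163 162 165 165 162 159 154 152 139 117]
 [ 78 118 129 163 162 162 163 161 155 149 131 111  89  79  75  73]]
[[0.58, 0.224], [0.589, 0.134], [0.558, 0.13], [0.549, 0.22]] [np.float64(-84.0), np.float64(-173.2)]
[[0.663, 0.253], [0.673, 0.099], [0.596, 0.094], [0.587, 0.246]] [np.float64(-86.3), np.float64(-175.7)]
```

```bash
cat >> h.py <<'E'
def st():
    s=bot.observe(); s["yaw"]=np.degrees(s["tool_rot"][2]); return s
def mv(x,y,z,yaw):
    s=st(); A=R.from_euler("xyz",s["tool_rot"]); B=R.from_euler("xyz",[np.pi,0,np.radians(yaw)])
    print("slide cm",(A.inv().apply(np.array([x,y,z])-s["position"])*100).round(2),"turn",np.degrees((A.inv()*B).as_rotvec()).round(1))
def show():
    s=st(); print("t",round(s["clock"],2),"p",(1e3*s["position"]).round(1),"yaw",s["yaw"].round(1),"rp",np.degrees(s["tool_rot"][:2]).round(1),"F",s["force"].round(1),"M",s["moment"].round(2),"w",round(1e3*s["grip_width"],1),"q7",s["qpos"].round(2))
E
python3 -c "
from h import *
mv(.45,.35,.2,147);mv(.532,-.158,.16,132.5)"
```

```text
slide cm [-31.76 -15.13   3.1 ] turn [-0.1  0.  14.7]
slide cm [-55.47 -60.79   7.14] turn [-0.1  0.  29.2]
```

{"op": "arm_command", "data": {
  "gripper": [7, 7, 7, 7, 7],
  "slide": [
    [-31.8, -15.1, 3],
    [-31.8, -15.1, 3],
    [-31.8, -15.1, 3],
    [-31.8, -15.1, 3],
    [-31.8, -15.1, 3]
  ],
  "turn": [
    [0, 0, 14.7],
    [0, 0, 14.7],
    [0, 0, 14.7],
    [0, 0, 14.7],
    [0, 0, 14.7]
  ]
}}

```text
clock: 0.72
position: [0.4223, 0.3769, 0.2045]
tool_rot: [-3.141, -0.0, 2.566]
force: [0.2, 0.2, -0.6]
grip_width: 0.0701
```

```bash
python3 -c "
from h import *
show();mv(.532,-.158,.16,132.5)"
```

```text
t 0.72 p [422.3 376.9 204.5] yaw 147.0 rp [-180.   -0.] F [ 0.2  0.2 -0.6] M [ 0.07 -0.03  0.06] w 70.1 q7 [-0.88  0.46  0.07  1.79 -0.04  0.89  0.2 ]
slide cm [-38.31 -38.92   4.46] turn [-0.  -0.  14.5]
```

{"op": "arm_command", "data": {
  "gripper": [7, 7, 7, 7, 7],
  "slide": [
    [-38.3, -38.9, 4.4],
    [-38.3, -38.9, 4.4],
    [-38.3, -38.9, 4.4],
    [-38.3, -38.9, 4.4],
    [-38.3, -38.9, 4.4]
  ],
  "turn": [
    [0, 0, 14.5],
    [0, 0, 14.5],
    [0, 0, 14.5],
    [0, 0, 14.5],
    [0, 0, 14.5]
  ]
}}

```text
clock: 1.35
position: [0.4838, 0.0715, 0.1795]
tool_rot: [3.142, 0.0, 2.313]
force: [1.5, -0.2, 0.1]
grip_width: 0.0703
```

```bash
python3 -c "
from h import *
show();mv(.532,-.158,.16,132.5)"
```

```text
t 1.35 p [483.8  71.5 179.5] yaw 132.5 rp [180.   0.] F [ 1.5 -0.2  0.1] M [ 0.02 -0.07  0.02] w 70.3 q7 [-0.41  0.38  0.19  2.01 -0.1   0.75  0.58]
slide cm [-20.17 -11.96   1.95] turn [0. 0. 0.]
```

{"op": "arm_command", "data": {
  "gripper": [7, 7, 7, 7, 7],
  "slide": [
    [-20.2, -12, 1.9],
    [-20.2, -12, 1.9],
    [-20.2, -12, 1.9],
    [-20.2, -12, 1.9],
    [-20.2, -12, 1.9]
  ],
  "turn": [
    [0, 0, 0],
    [0, 0, 0],
    [0, 0, 0],
    [0, 0, 0],
    [0, 0, 0]
  ]
}}

```text
clock: 1.98
position: [0.5314, -0.1606, 0.1601]
tool_rot: [-3.14, 0.0, 2.308]
force: [-0.3, 0.2, -1.0]
grip_width: 0.0703
```

```bash
python3 -c "
from h import *
show();mv(.532,-.158,.041,132.5)
for n in('side','top'):cv2.imwrite(f'pics/{n}1.png',vision.grab_frame(n))
z=lambda i,x,y,w,h,k:cv2.resize(i[y:y+h,x:x+w],None,fx=k,fy=k,interpolation=cv2.INTER_CUBIC)
a=z(cv2.imread('pics/side1.png'),220,170,100,120,5);cv2.imwrite('pics/c3.png',a)
"
```

```text
t 1.98 p [ 531.4 -160.6  160.1] yaw 132.2 rp [-179.9    0. ] F [-0.3  0.2 -1. ] M [ 0.05 -0.02 -0.02] w 70.3 q7 [ 0.03  0.51  0.21  1.86 -0.14  0.78  1.06]
slide cm [ 0.15  0.24 11.91] turn [-0.1  0.  -0.3]
```

View pics/c3.png

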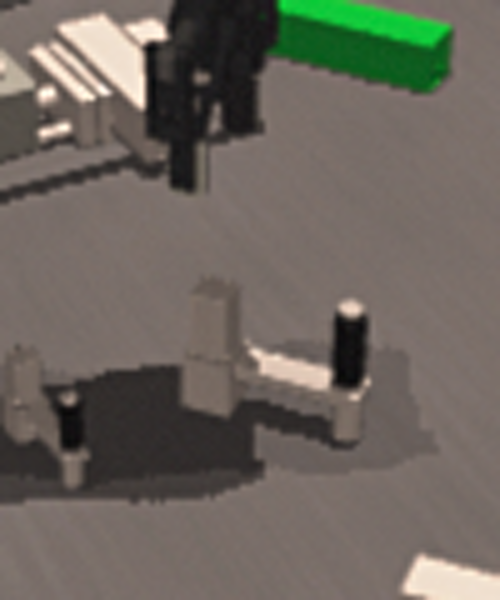

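The crop shows the gripper directly above the large crank's boss, and both cranks are still standing. Next I lower and grip.

{"op": "arm_command", "data": {
  "gripper": [7, 7, 7, 7, 7],
  "slide": [
    [0.1, 0.2, 5],
    [0.1, 0.2, 8],
    [0.1, 0.2, 10.5],
    [0.1, 0.2, 11.8],
    [0.1, 0.2, 11.8]
  ],
  "turn": [
    [0, 0, 0],
    [0, 0, 0],
    [0, 0, 0],
    [0, 0, 0],
    [0, 0, 0]
  ]
}}

```text
clock: 2.7
position: [0.5325, -0.1537, 0.0424]
tool_rot: [-3.141, -0.001, 2.314]
force: [-0.3, -0.5, 0.1]
grip_width: 0.0701
```

{"op": "arm_command", "data": {
  "gripper": [2, 1.5, 1.5, 1.5, 1.5],
  "slide": [
    [0, 0, 0],
    [0, 0, 0],
    [0, 0, 0],
    [0, 0, 0],
    [0, 0, 0]
  ],
  "turn": [
    [0, 0, 0],
    [0, 0, 0],
    [0, 0, 0],
    [0, 0, 0],
    [0, 0, 0]
  ],
  "force": 80
}}

```text
clock: 3.32
position: [0.533, -0.1546, 0.0434]
tool_rot: [3.141, 0.001, 2.313]
force: [-1.2, 1.6, 8.3]
grip_width: 0.0231
```

```bash
python3 -c "
from h import *
show()"
```

```text
t 3.33 p [ 533.  -154.6   43.4] yaw 132.5 rp [180.   0.] F [-1.2  1.6  8.3] M [-0.02  0.14  0.15] w 23.1 q7 [ 0.07  0.69  0.15  1.92 -0.19  0.54  1.09]
```

{"op": "arm_command", "data": {
  "gripper": [1.5, 1.5, 1.5, 1.5, 1.5],
  "slide": [
    [0, 0, -3],
    [0, 0, -7],
    [0, 0, -11],
    [0, 0, -13.5],
    [0, 0, -13.5]
  ],
  "turn": [
    [0, 0, 0],
    [0, 0, 0],
    [0, 0, 0],
    [0, 0, 0],
    [0, 0, 0]
  ]
}}

```text
clock: 3.95
position: [0.5333, -0.1546, 0.1791]
tool_rot: [3.14, 0.002, 2.313]
force: [0.1, 1.1, -4.7]
grip_width: 0.023
```

```bash
python3 -c "
from h import *
show();mv(.5017,.1714,.178,184.5)"
```

```text
t 3.95 p [ 533.3 -154.6  179.1] yaw 132.5 rp [1.799e+02 1.000e-01] F [ 0.1  1.1 -4.7] M [0.09 0.12 0.02] w 23.0 q7 [ 0.02  0.48  0.22  1.85 -0.14  0.82  1.05]
slide cm [26.16 19.71  0.1 ] turn [  0.    0.2 -52. ]
```

{"op": "arm_command", "data": {
  "gripper": [1.5, 1.5, 1.5, 1.5, 1.5],
  "slide": [
    [5.2, 4, 0],
    [10.4, 8, 0],
    [15.7, 11.8, 0],
    [21, 15.8, 0],
    [26.2, 19.7, 0]
  ],
  "turn": [
    [0, 0, -10.4],
    [0, 0, -20.8],
    [0, 0, -31.2],
    [0, 0, -41.6],
    [0, 0, -52]
  ]
}}

```text
clock: 4.58
position: [0.5011, 0.1583, 0.1765]
tool_rot: [-3.141, -0.001, -3.057]
force: [0.8, -0.9, -3.8]
grip_width: 0.023
```

{"op": "arm_command", "data": {
  "gripper": [1.5, 1.5, 1.5],
  "slide": [
    [0, 0, 0],
    [0, 0, 0],
    [0, 0, 0]
  ],
  "turn": [
    [0, 0, 0],
    [0, 0, 0],
    [0, 0, 0]
  ]
}}

```text
clock: 4.95
position: [0.5021, 0.1552, 0.177]
tool_rot: [-3.141, -0.001, -3.065]
force: [-0.9, 0.0, -4.4]
grip_width: 0.023
```

```bash
python3 -c "
from h import *
show();mv(.5017,.1714,.150,184.5)
for n in('side','top'):cv2.imwrite(f'pics/{n}2.png',vision.grab_frame(n))
z=lambda i,x,y,w,h,k:cv2.resize(i[y:y+h,x:x+w],None,fx=k,fy=k,interpolation=cv2.INTER_CUBIC)
a=z(cv2.imread('pics/side2.png'),185,130,80,100,6);b=z(cv2.imread('pics/top2.png'),180,170,50,75,6)
c=np.zeros((600,780,3),np.uint8);c[:,:480]=a;c[:450,480:]=b
cv2.imwrite('pics/c4.png',c)
"
```

```text
t 4.95 p [502.1 155.2 177. ] yaw -175.6 rp [-1.8e+02 -1.0e-01] F [-0.9  0.  -4.4] M [-0.03  0.13 -0.01] w 23.0 q7 [-0.37  0.44 -0.06  1.91  0.03  0.8   1.2 ]
slide cm [-0.09  1.62  2.7 ] turn [-0.  -0.1 -0.1]
```

View pics/c4.png

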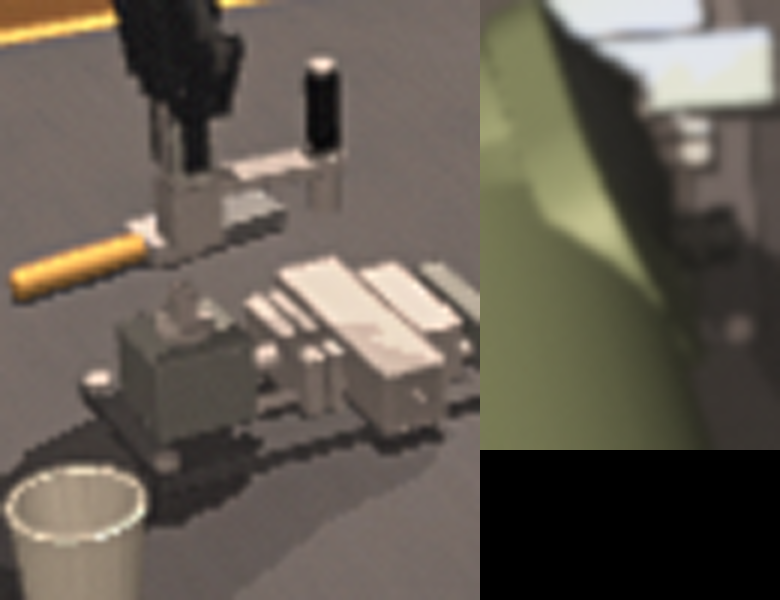

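The hub hangs upright above the spindle (hub at crop (190,220), spindle tip at (185,290)), but the arm is still about 16 mm short in y. I'll move over, lower, and compare the hub and spindle columns.

{"op": "arm_command", "data": {
  "gripper": [1.5, 1.5, 1.5, 1.5, 1.5],
  "slide": [
    [0, 1.0, 1],
    [-0.1, 1.6, 2],
    [-0.1, 1.6, 2.7],
    [-0.1, 1.6, 2.7],
    [-0.1, 1.6, 2.7]
  ],
  "turn": [
    [0, 0, 0],
    [0, 0, 0],
    [0, 0, 0],
    [0, 0, 0],
    [0, 0, 0]
  ]
}}

```text
clock: 5.68
position: [0.5021, 0.1723, 0.1508]
tool_rot: [-3.141, 0.0, -3.063]
force: [0.5, -0.1, -3.3]
grip_width: 0.0231
```

```bash
python3 -c "
from h import *
show()
f=vision.grab_frame('side');cv2.imwrite('pics/side3.png',f)
s=st();p=s['position'];xt=np.array([np.cos(s['tool_rot'][2]),np.sin(s['tool_rot'][2]),0])
for dx in(-.0018,0):
  q=p+dx*xt; print('mouth px',proj('side',q-[0,0,.0434]).round(1),'hub top',proj('side',q-[0,0,.0074]).round(1))
print('spindle px foot/top',proj('side',[.5035,.1715,.072]).round(1),proj('side',[.5035,.1715,.096]).round(1))
print(f[158:192,206:228].mean(2).astype(int))
"
```

```text
t 5.67 p [502.1 172.3 150.8] yaw -175.5 rp [-180.    0.] F [ 0.5 -0.1 -3.3] M [ 0.    0.12 -0.01] w 23.1 q7 [-0.4   0.48 -0.06  1.92  0.04  0.74  1.17]
mouth px [214.3 173.9] hub top [213.8 164.6]
mouth px [213.9 174. ] hub top [213.3 164.7]
spindle px foot/top [214.8 183.1] [214.5 177. ]
[[109 109  99  48  70  84  85 102  34  24  27  32  63 111 109 107 107 107
  108 108 107 106]
 [106 110 101  58  70  87  91 103  35  26  25  29  64 113 111 106 106 107
  108 106 105 103]
 [107 107 102  60  67  84  80 101  36  22  23  28  64 109 110 107 106 107
  103 106 116 124]
 [107 106 104  74  68  82  79 102  48  25  25  26  57  99 109 118 122 137
  129 132 164 184]
 [105 108 108 104  94  85  82 102  45  23  23  23  50 104 109 146 178 217
  200 197 200 199]
 [107 106 107 103  94  86  90  98  48  34  39  53  66  91  90 116 185 203
  196 197 191 187]
 [105 108 105  95  86  83  88  99  75  73  82 108 103  86  89  91 120 180
  170 169 140 117]
 [105 106 103  89  84  80  87 109 105 104 101 110 104  87  97 106 107 114
  111 116 108  97]
 [123 144 140 105  83  83  89 115 101  90  81  95  97  96 105 111 
[... 1652 characters left out ...]
5  93  94  91  80  63  67  88
   92 103  89  81]
 [ 92  93  94  93  89  95  98  92  91  95  91  92  99  90  75  66  84 135
  136 127  89  84]
 [ 82  93  94  86  69  82 102 104 107 108 104 102  94  76  64  64  66  75
   73  73  69  84]
 [ 68  84  85  67  66  66  70  77  83  84  83  78  68  65  66  69  68  69
   70  77  76  75]
 [ 64  69  71  69  68  67  66  64  66  66  66  67  68  69  71  80  81  80
   77  76  74  75]
 [ 65  66  65  70  70  69  69  69  69  69  72  79  81  80  77  77  75  77
   78  76  77  83]
 [ 64  68  68  66  70  74  73  80  82  80  79  79  78  75  76  75  77  76
   77  77  76  86]
 [ 66  67  68  65  67  83  79  78  77  78  77  78  76  76  76  76  75  76
   74  77  78  83]]
```

Hub centre column is 214.7 and the spindle column is about 215, so they line up. The spindle's face ratio puts its angle near 0. I'll lower gently.

{"op": "arm_command", "data": {
  "gripper": [1.5, 1.5, 1.5, 1.5, 1.5],
  "slide": [
    [0, 0, 0.5],
    [0, 0, 1.0],
    [0, 0, 1.3],
    [0, 0, 1.6],
    [0, 0, 1.8]
  ],
  "turn": [
    [0, 0, 0],
    [0, 0, 0],
    [0, 0, 0],
    [0, 0, 0],
    [0, 0, 0]
  ]
}}

```text
clock: 6.35
position: [0.5019, 0.1725, 0.1324]
tool_rot: [-3.142, -0.0, -3.063]
force: [-0.3, 1.0, -3.6]
grip_width: 0.0228
```

```bash
python3 -c "
from h import *
show()"
```

```text
t 6.35 p [501.9 172.5 132.4] yaw -175.5 rp [-180.   -0.] F [-0.3  1.  -3.6] M [0.03 0.1  0.01] w 22.8 q7 [-0.4   0.51 -0.06  1.94  0.04  0.7   1.17]
```

{"op": "arm_command", "data": {
  "gripper": [1.5, 1.5, 1.5, 1.5, 1.5],
  "slide": [
    [0, 0, 0.4],
    [0, 0, 0.8],
    [0, 0, 1.2],
    [0, 0, 1.4],
    [0, 0, 1.6]
  ],
  "turn": [
    [0, 0, 0],
    [0, 0, 0],
    [0, 0, 0],
    [0, 0, 0],
    [0, 0, 0]
  ]
}}

```text
clock: 6.98
position: [0.502, 0.1725, 0.1166]
tool_rot: [-3.142, 0.0, -3.063]
force: [0.3, -0.6, -3.9]
grip_width: 0.0233
```

```bash
python3 -c "
from h import *
show()"
```

```text
t 6.97 p [502.  172.5 116.6] yaw -175.5 rp [-180.    0.] F [ 0.3 -0.6 -3.9] M [0.01 0.18 0.05] w 23.3 q7 [-0.4   0.53 -0.06  1.95  0.05  0.66  1.16]
```

Another 1–3 mm should bring it to contact with the collar.

{"op": "arm_command", "data": {
  "gripper": [1.5, 1.5, 1.5, 1.5],
  "slide": [
    [0, 0, 0.1],
    [0, 0, 0.2],
    [0, 0, 0.25],
    [0, 0, 0.25]
  ],
  "turn": [
    [0, 0, 0],
    [0, 0, 0],
    [0, 0, 0],
    [0, 0, 0]
  ]
}}

```text
clock: 7.48
position: [0.5021, 0.1725, 0.1154]
tool_rot: [3.141, 0.001, -3.063]
force: [-7.7, -4.4, 22.8]
grip_width: 0.023
```

```bash
python3 -c "
from h import *
show()"
```

```text
t 7.47 p [502.1 172.5 115.4] yaw -175.5 rp [180.   0.] F [-7.7 -4.4 22.8] M [-0.58  1.91  0.03] w 23.0 q7 [-0.4   0.53 -0.06  1.95  0.05  0.66  1.16]
```

{"op": "arm_command", "data": {
  "gripper": [1.5, 1.5],
  "slide": [
    [0, 0, -0.08],
    [0, 0, -0.08]
  ],
  "turn": [
    [0, 0, 0],
    [0, 0, 0]
  ]
}}

```text
clock: 7.72
position: [0.5021, 0.1725, 0.1155]
tool_rot: [3.141, 0.0, -3.063]
force: [-3.6, -1.5, 10.3]
grip_width: 0.0235
```

```bash
python3 -c "
from h import *
show()"
```

```text
t 7.72 p [502.1 172.5 115.5] yaw -175.5 rp [180.   0.] F [-3.6 -1.5 10.3] M [-0.33  0.98  0.04] w 23.5 q7 [-0.4   0.53 -0.06  1.95  0.05  0.66  1.16]
```

{"op": "arm_command", "data": {
  "gripper": [1.5, 1.5, 1.5],
  "slide": [
    [0, 0, 0],
    [0, 0, 0],
    [0, 0, 0]
  ],
  "turn": [
    [0, 0, 5],
    [0, 0, 10],
    [0, 0, 15]
  ]
}}

```text
clock: 8.1
position: [0.502, 0.1733, 0.1154]
tool_rot: [3.141, 0.0, 2.957]
force: [-4.9, 3.3, 7.4]
grip_width: 0.0229
```

```bash
python3 -c "
from h import *
show()"
```

```text
t 8.1 p [502.  173.3 115.4] yaw 169.4 rp [179.9   0. ] F [-4.9  3.3  7.4] M [0.98 1.12 0.28] w 22.9 q7 [-0.45  0.54  0.02  1.95 -0.01  0.66  0.96]
```

{"op": "arm_command", "data": {
  "gripper": [1.5, 1.5, 1.5, 1.5, 1.5],
  "slide": [
    [0, 0, 0],
    [0, 0, 0],
    [0, 0, 0],
    [0, 0, 0],
    [0, 0, 0]
  ],
  "turn": [
    [0, 0, 4],
    [0, 0, 8],
    [0, 0, 12],
    [0, 0, 16],
    [0, 0, 20]
  ]
}}

```text
clock: 8.72
position: [0.5024, 0.1739, 0.1155]
tool_rot: [3.139, 0.0, 2.609]
force: [-0.7, 5.7, 3.8]
grip_width: 0.0231
```

```bash
python3 -c "
from h import *
show()"
```

```text
t 8.72 p [502.4 173.9 115.5] yaw 149.5 rp [179.9   0. ] F [-0.7  5.7  3.8] M [1.66 0.32 0.4 ] w 23.1 q7 [-0.53  0.54  0.11  1.95 -0.09  0.65  0.68]
```

{"op": "arm_command", "data": {
  "gripper": [1.5, 1.5, 1.5, 1.5],
  "slide": [
    [0, 0.1, 0],
    [0, 0.2, 0],
    [0.03, 0.2, 0],
    [0.03, 0.2, 0]
  ],
  "turn": [
    [0, 0, 4],
    [0, 0, 8],
    [0, 0, 12],
    [0, 0, 12]
  ]
}}

```text
clock: 9.22
position: [0.5029, 0.1745, 0.1155]
tool_rot: [3.141, 0.0, 2.4]
force: [-2.9, -1.4, 9.8]
grip_width: 0.0228
```

```bash
python3 -c "
from h import *
show()"
```

```text
t 9.22 p [502.9 174.5 115.5] yaw 137.5 rp [180.   0.] F [-2.9 -1.4  9.8] M [-0.29  0.88  0.16] w 22.8 q7 [-0.57  0.54  0.17  1.95 -0.14  0.66  0.52]
```

{"op": "arm_command", "data": {
  "gripper": [1.5, 1.5, 1.5, 1.5],
  "slide": [
    [0, 0.01, 0],
    [0, 0.03, 0],
    [0, 0.05, 0],
    [0.01, 0.06, 0]
  ],
  "turn": [
    [0, 0, 3.5],
    [0, 0, 7],
    [0, 0, 10.5],
    [0, 0, 14]
  ]
}}

```text
clock: 9.72
position: [0.5034, 0.1749, 0.1154]
tool_rot: [3.141, 0.0, 2.154]
force: [-2.0, -3.2, 8.0]
grip_width: 0.0229
```

```bash
python3 -c "
from h import *
show()"
```

```text
t 9.72 p [503.4 174.9 115.4] yaw 123.4 rp [180.   0.] F [-2.  -3.2  8. ] M [-0.48  0.48  0.39] w 22.9 q7 [-0.62  0.55  0.24  1.95 -0.2   0.66  0.33]
```

{"op": "arm_command", "data": {
  "gripper": [1.5, 1.5, 1.5, 1.5],
  "slide": [
    [0, 0.01, 0],
    [0, 0.02, 0],
    [0, 0.03, 0],
    [0.01, 0.04, 0]
  ],
  "turn": [
    [0, 0, 3.5],
    [0, 0, 7],
    [0, 0, 10.5],
    [0, 0, 14]
  ]
}}

```text
clock: 10.22
position: [0.5039, 0.175, 0.1154]
tool_rot: [3.14, 0.0, 1.91]
force: [0.1, -3.3, 5.9]
grip_width: 0.0232
```

```bash
python3 -c "
from h import *
show()"
```

```text
t 10.22 p [503.9 175.  115.4] yaw 109.4 rp [179.9   0. ] F [ 0.1 -3.3  5.9] M [-0.68 -0.08  0.32] w 23.2 q7 [-0.67  0.56  0.3   1.95 -0.26  0.66  0.14]
```

{"op": "arm_command", "data": {
  "gripper": [1.5, 1.5, 1.5, 1.5],
  "slide": [
    [0, 0.01, 0],
    [0, 0.02, 0],
    [0, 0.03, 0],
    [0.01, 0.05, 0]
  ],
  "turn": [
    [0, 0, 3.5],
    [0, 0, 7],
    [0, 0, 10.5],
    [0, 0, 14]
  ]
}}

```text
clock: 10.72
position: [0.5045, 0.1751, 0.1154]
tool_rot: [3.14, 0.0, 1.665]
force: [-0.8, -4.1, 6.0]
grip_width: 0.023
```

```bash
python3 -c "
from h import *
show()"
```

```text
t 10.72 p [504.5 175.1 115.4] yaw 95.4 rp [179.9   0. ] F [-0.8 -4.1  6. ] M [-1.08 -0.26  0.38] w 23.0 q7 [-0.72  0.57  0.37  1.96 -0.32  0.67 -0.05]
```

{"op": "arm_command", "data": {
  "gripper": [1.5, 1.5, 1.5, 1.5],
  "slide": [
    [-0.01, 0.01, 0],
    [-0.02, 0.02, 0],
    [-0.03, 0.03, 0],
    [-0.03, 0.05, 0]
  ],
  "turn": [
    [0, 0, 3.5],
    [0, 0, 7],
    [0, 0, 10.5],
    [0, 0, 14]
  ]
}}

```text
clock: 11.22
position: [0.5052, 0.1749, 0.1155]
tool_rot: [3.14, -0.0, 1.421]
force: [0.9, -3.2, 5.2]
grip_width: 0.023
```

```bash
python3 -c "
from h import *
show()"
```

```text
t 11.22 p [505.2 174.9 115.5] yaw 81.4 rp [179.9  -0. ] F [ 0.9 -3.2  5.2] M [-0.84 -0.38  0.38] w 23.0 q7 [-0.76  0.59  0.44  1.96 -0.38  0.68 -0.23]
```

{"op": "arm_command", "data": {
  "gripper": [1.5, 1.5, 1.5, 1.5],
  "slide": [
    [-0.01, 0.01, 0],
    [-0.02, 0.02, 0],
    [-0.03, 0.03, 0],
    [-0.03, 0.05, 0]
  ],
  "turn": [
    [0, 0, 3.5],
    [0, 0, 7],
    [0, 0, 10.5],
    [0, 0, 14]
  ]
}}

```text
clock: 11.72
position: [0.5057, 0.1746, 0.1154]
tool_rot: [3.14, -0.001, 1.177]
force: [0.8, -3.1, 4.8]
grip_width: 0.023
```

```bash
python3 -c "
from h import *
show()"
```

```text
t 11.72 p [505.7 174.6 115.4] yaw 67.4 rp [179.9  -0. ] F [ 0.8 -3.1  4.8] M [-0.88 -0.49  0.39] w 23.0 q7 [-0.81  0.6   0.51  1.96 -0.45  0.69 -0.42]
```

{"op": "arm_command", "data": {
  "gripper": [1.5, 1.5, 1.5, 1.5],
  "slide": [
    [-0.01, 0.01, 0],
    [-0.02, 0.02, 0],
    [-0.03, 0.03, 0],
    [-0.02, 0.05, 0]
  ],
  "turn": [
    [0, 0, 3.5],
    [0, 0, 7],
    [0, 0, 10.5],
    [0, 0, 14]
  ]
}}

```text
clock: 12.22
position: [0.5062, 0.1742, 0.1154]
tool_rot: [3.14, -0.001, 0.933]
force: [1.8, -3.6, 3.6]
grip_width: 0.0229
```

```bash
python3 -c "
from h import *
show()"
```

```text
t 12.22 p [506.2 174.2 115.4] yaw 53.4 rp [ 1.799e+02 -1.000e-01] F [ 1.8 -3.6  3.6] M [-0.94 -0.57  0.38] w 22.9 q7 [-0.85  0.62  0.57  1.96 -0.51  0.71 -0.6 ]
```

{"op": "arm_command", "data": {
  "gripper": [1.5, 1.5, 1.5, 1.5],
  "slide": [
    [0, 0.01, 0],
    [0, 0.02, 0.02],
    [0, 0.03, 0.02],
    [0, 0.05, 0.02]
  ],
  "turn": [
    [0, 0, 3.5],
    [0, 0, 7],
    [0, 0, 10.5],
    [0, 0, 14]
  ]
}}

```text
clock: 12.72
position: [0.5066, 0.1737, 0.1154]
tool_rot: [3.14, -0.001, 0.689]
force: [1.0, -4.4, 9.1]
grip_width: 0.0231
```

```bash
python3 -c "
from h import *
show()"
```

```text
t 12.72 p [506.6 173.7 115.4] yaw 39.4 rp [ 1.799e+02 -1.000e-01] F [ 1.  -4.4  9.1] M [-1.42 -0.21  0.73] w 23.1 q7 [-0.89  0.64  0.64  1.96 -0.57  0.72 -0.79]
```

{"op": "arm_command", "data": {
  "gripper": [1.5, 1.5],
  "slide": [
    [0, 0, 0],
    [0, 0, 0]
  ],
  "turn": [
    [0, 0, 0],
    [0, 0, 0]
  ]
}}

```text
clock: 12.98
position: [0.5066, 0.1737, 0.1154]
tool_rot: [3.14, -0.001, 0.69]
force: [0.2, -4.8, 9.6]
grip_width: 0.0231
```

```bash
python3 -c "
from h import *
show()
for i in range(3): vision.grab_frame('top'); print(st()['moment'][2].round(2))"
```

```text
t 12.97 p [506.6 173.7 115.4] yaw 39.6 rp [ 1.799e+02 -1.000e-01] F [ 0.2 -4.8  9.6] M [-1.33 -0.27  0.47] w 23.1 q7 [-0.89  0.64  0.64  1.96 -0.57  0.72 -0.79]
0.49
0.44
0.5
```

Torque rose from 0.38 to 0.73 N m while moving and reads about 0.48 at standstill. Allowing for friction, the true value is about 0.6 N m, which is firm. I'll turn back within the socket play to unload, then lift.

{"op": "arm_command", "data": {
  "gripper": [1.5, 1.5, 1.5],
  "slide": [
    [0, 0, 0],
    [0, 0, 0],
    [0, 0, -0.05]
  ],
  "turn": [
    [0, 0, -3],
    [0, 0, -6],
    [0, 0, -6]
  ]
}}

```text
clock: 13.5
position: [0.5062, 0.1738, 0.1155]
tool_rot: [3.14, -0.001, 0.795]
force: [4.1, -3.6, -5.6]
grip_width: 0.0231
```

```bash
python3 -c "
from h import *
show()"
```

```text
t 13.5 p [506.2 173.8 115.5] yaw 45.5 rp [ 1.799e+02 -1.000e-01] F [ 4.1 -3.6 -5.6] M [-0.73 -1.09  0.06] w 23.1 q7 [-0.87  0.63  0.61  1.96 -0.54  0.72 -0.71]
```

{"op": "arm_command", "data": {
  "gripper": [1.5, 1.5, 1.5, 1.5, 1.5],
  "slide": [
    [0, 0.04, -0.3],
    [0, 0.04, -0.7],
    [0, 0.04, -1.2],
    [0, 0.04, -1.8],
    [0, 0.04, -2.4]
  ],
  "turn": [
    [0, 0, 0],
    [0, 0, 0],
    [0, 0, 0],
    [0, 0, 0],
    [0, 0, 0]
  ]
}}

```text
clock: 14.12
position: [0.5053, 0.1741, 0.1395]
tool_rot: [-3.141, 0.001, 0.795]
force: [0.6, 0.5, -3.0]
grip_width: 0.0231
```

```bash
python3 -c "
from h import *
show()"
```

```text
t 14.12 p [505.3 174.1 139.5] yaw 45.5 rp [-180.    0.] F [ 0.6  0.5 -3. ] M [ 0.11 -0.11 -0.05] w 23.1 q7 [-0.9   0.6   0.65  1.95 -0.51  0.77 -0.73]
```

{"op": "arm_command", "data": {
  "gripper": [1.5, 1.5, 1.5, 1.5, 1.5],
  "slide": [
    [0, 0, -2],
    [0, 0, -4],
    [0, 0, -5],
    [0, 0, -5],
    [0, 0, -5]
  ],
  "turn": [
    [0, 0, 0],
    [0, 0, 0],
    [0, 0, -10],
    [0, 0, -20],
    [0, 0, -30]
  ]
}}

```text
clock: 14.75
position: [0.5053, 0.1742, 0.1896]
tool_rot: [-3.141, -0.0, 1.324]
force: [0.2, 0.2, -4.5]
grip_width: 0.0233
```

```bash
python3 -c "
from h import *
show();mv(.533,-.155,.17,131);cv2.imwrite('pics/side4.png',vision.grab_frame('side'))"
```

```text
t 14.75 p [505.3 174.2 189.6] yaw 75.9 rp [-180.   -0.] F [ 0.2  0.2 -4.5] M [ 0.05 -0.02  0.04] w 23.3 q7 [-0.85  0.49  0.56  1.9  -0.34  0.84 -0.36]
slide cm [-31.25  10.72   1.94] turn [ -0.   -0.  -55.1]
```

{"op": "arm_command", "data": {
  "gripper": [1.5, 1.5, 1.5, 1.5, 1.5],
  "slide": [
    [-4, 1.4, 0],
    [-9, 3.1, 0],
    [-14, 4.8, 0],
    [-19, 6.5, 0],
    [-24, 8.2, 0]
  ],
  "turn": [
    [0, 0, -8],
    [0, 0, -17],
    [0, 0, -26],
    [0, 0, -35],
    [0, 0, -44]
  ]
}}

```text
clock: 15.42
position: [0.5248, -0.0804, 0.1894]
tool_rot: [-3.141, -0.001, 2.089]
force: [1.0, 0.7, -4.2]
grip_width: 0.0232
```

```bash
python3 -c "
from h import *
show();mv(.533,-.155,.17,131)"
```

```text
t 15.43 p [524.8 -80.4 189.4] yaw 119.7 rp [-180.   -0.] F [ 1.   0.7 -4.2] M [ 0.09 -0.03 -0.03] w 23.2 q7 [-0.24  0.45  0.37  1.9  -0.22  0.83  0.77]
slide cm [-6.89 -2.98  1.94] turn [ -0.   -0.  -11.3]
```

{"op": "arm_command", "data": {
  "gripper": [1.5, 1.5, 1.5, 1.5, 1.5],
  "slide": [
    [-4, -1.7, 0],
    [-6.9, -3, 2],
    [-6.9, -3, 6],
    [-6.9, -3, 10],
    [-6.9, -3, 11]
  ],
  "turn": [
    [0, 0, -6],
    [0, 0, -11.3],
    [0, 0, -11.3],
    [0, 0, -11.3],
    [0, 0, -11.3]
  ]
}}

```text
clock: 16.05
position: [0.5317, -0.1535, 0.0774]
tool_rot: [-3.139, -0.003, 2.281]
force: [-0.0, -0.5, -3.8]
grip_width: 0.0232
```

```bash
python3 -c "
from h import *
show()"
```

```text
t 16.05 p [ 531.7 -153.5   77.4] yaw 130.7 rp [-179.8   -0.2] F [-0.  -0.5 -3.8] M [ 0.14  0.08 -0.02] w 23.2 q7 [-0.01  0.65  0.26  1.91 -0.27  0.62  1.13]
```

Contact with the bench should come at TCP z ≈ 43.4 mm.

{"op": "arm_command", "data": {
  "gripper": [1.5, 1.5, 1.5, 1.5, 1.5],
  "slide": [
    [0, 0, 1.5],
    [0, 0, 2.5],
    [0, 0, 3.1],
    [0, 0, 3.3],
    [0, 0, 3.4]
  ],
  "turn": [
    [0, 0, 0],
    [0, 0, 0],
    [0, 0, 0],
    [0, 0, 0],
    [0, 0, 0]
  ]
}}

```text
clock: 16.68
position: [0.5333, -0.1539, 0.0455]
tool_rot: [3.141, 0.0, 2.283]
force: [0.4, -0.0, -4.5]
grip_width: 0.023
```

```bash
python3 -c "
from h import *
show()"
```

```text
t 16.68 p [ 533.3 -153.9   45.5] yaw 130.8 rp [180.   0.] F [ 0.4 -0.  -4.5] M [ 0.11  0.05 -0.01] w 23.0 q7 [ 0.01  0.7   0.23  1.92 -0.28  0.55  1.14]
```

{"op": "arm_command", "data": {
  "gripper": [1.5, 1.5, 1.5],
  "slide": [
    [0, 0, 0.15],
    [0, 0, 0.22],
    [0, 0, 0.22]
  ],
  "turn": [
    [0, 0, 0],
    [0, 0, 0],
    [0, 0, 0]
  ]
}}

```text
clock: 17.05
position: [0.5332, -0.1537, 0.0435]
tool_rot: [3.141, 0.0, 2.284]
force: [-3.5, 2.5, 4.8]
grip_width: 0.0229
```

```bash
python3 -c "
from h import *
show()"
```

```text
t 17.05 p [ 533.2 -153.7   43.5] yaw 130.8 rp [180.   0.] F [-3.5  2.5  4.8] M [0.14 0.48 0.06] w 22.9 q7 [ 0.01  0.7   0.23  1.92 -0.28  0.55  1.15]
```

It's on the bench, so I release and rise.

{"op": "arm_command", "data": {
  "gripper": [4, 5, 6, 6, 6],
  "slide": [
    [0, 0, 0],
    [0, 0, 0],
    [0, 0, 0],
    [0, 0, 0],
    [0, 0, 0]
  ],
  "turn": [
    [0, 0, 0],
    [0, 0, 0],
    [0, 0, 0],
    [0, 0, 0],
    [0, 0, 0]
  ]
}}

```text
clock: 17.68
position: [0.5331, -0.1539, 0.043]
tool_rot: [-3.142, 0.0, 2.283]
force: [0.1, 0.8, 0.5]
grip_width: 0.0601
```

{"op": "arm_command", "data": {
  "gripper": [6, 6, 6, 6, 6],
  "slide": [
    [0, 0, -2],
    [0, 0, -5],
    [0, 0, -9],
    [0, 0, -13],
    [0, 0, -17]
  ],
  "turn": [
    [0, 0, 0],
    [0, 0, 0],
    [0, 0, 0],
    [0, 0, 0],
    [0, 0, 0]
  ]
}}

```text
clock: 18.3
position: [0.533, -0.1538, 0.2144]
tool_rot: [3.142, 0.0, 2.283]
force: [-0.1, 0.6, 1.4]
grip_width: 0.0603
```

```bash
python3 -c "
from h import *
show()
a=vision.grab_frame('side');b=vision.grab_frame('top')
z=lambda i,x,y,w,h,k:cv2.resize(i[y:y+h,x:x+w],None,fx=k,fy=k,interpolation=cv2.INTER_CUBIC)
c=np.zeros((600,800,3),np.uint8);c[:480,:480]=z(a,180,140,160,160,3);c[:400,480:780]=z(b,170,145,60,80,5)
cv2.imwrite('pics/c5.png',c)"
```

```text
t 18.3 p [ 533.  -153.8  214.4] yaw 130.8 rp [180.   0.] F [-0.1  0.6  1.4] M [-0.   -0.01 -0.  ] w 60.3 q7 [-0.08  0.45  0.34  1.82 -0.19  0.9   1.06]
```

View pics/c5.png

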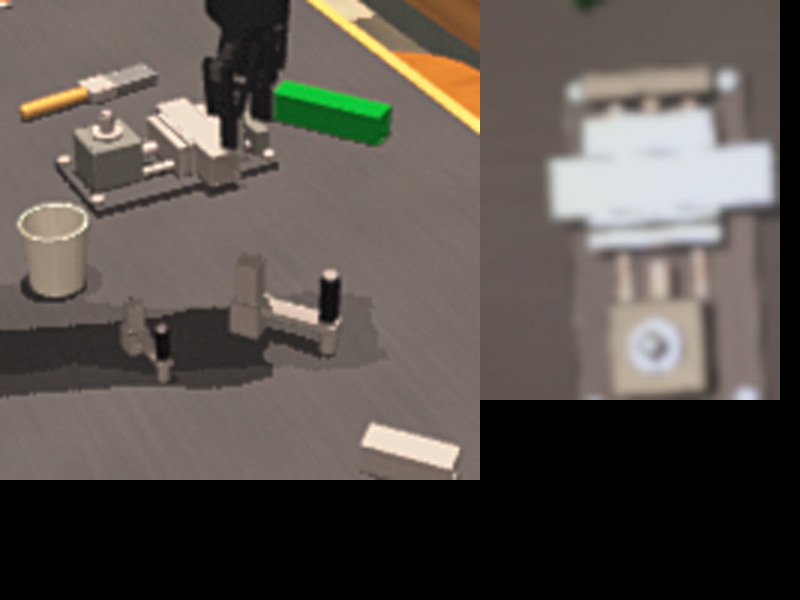

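The crank stands upright on the bench (crop (250,295)–(330,310)). The spindle is bare and has turned, and the tube sits tight between both jaws (top crop (660,185)). The bystanders haven't moved, so I'm handing in.

```bash
python3 -c "
from workcell import job_done
print(job_done())"
```

```text
the job is handed in; nothing more can be done
None
```

I handed the job in at 18.3 s of the 72 s allowed. The tube is clamped, and the crank is back on the bench, socket down, close to where it started.

- **Seating:** I gripped the larger crank by its boss and lowered it onto the spindle. It stopped with the tool at 115.4 mm, the height worked out for fully down.
- **Tightening:** I turned the crank clockwise about 145°. The resisting torque went from 0.38 to 0.73 N m while moving, then read about 0.48 N m at rest. Allowing for friction I put the true torque at about 0.6 N m, inside the firm range of 0.5 to 0.8 and well under the 1 N m limit.
- **Removing:** I turned back about 6° within the socket's play, until the torque read near zero, and lifted the crank straight off.
- **Last checks:** In the final pictures the crank stands upright and clear of the clamp. The tube is closed between both jaws, and the tin, brush, offcut and look-alikes looked undisturbed by eye. The gripper was open and touching nothing.

No check failed or disagreed. The clamping force on the tube is only inferred from the torque, at about 50 N.

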